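# Hang the green measuring cup to drain

### The arm

A 7-joint arm with a two-finger parallel gripper is mounted at the origin on the work surface. World frame = base frame: x ahead of the robot, y to its left, z up, the work surface at z = 0. Lengths are in mm, angles in degrees, forces in N, time in s.
With the tool pointing down it reaches from about 400 to 850 mm from the base axis. Payload 10.4 kg.
Tool frame: the origin (TCP) lies midway between the tips of the shut fingers; the grasp point (between the pads) lies 19 mm behind it (r.grip_depth is the distance from the TCP to the grasp point, in mm); z points along the fingers, y is the direction in which the jaws open and shut (so a half turn about z gives the same grasp; the last joint's range is limited). The gripper opens to 87 mm and grips with 3 to 60 N. Pads are 19 mm wide; open, the fingers measure 117 mm over their backs; the gripper's body (75 mm by 190 mm) begins 51 mm behind the grasp point.
Start: joints at [68.319, 19.034, -3.707, 83.658, 1.238, 77.344, -5.071], TCP at [217.737, -585.873, 183.776] pointing down, gripper open.
Joint ranges: [-148.97, 148.97], [-28.65, 121.19], [-84.17, 76.75], [9.2, 138.47], [-72.65, 252.65], [3.7, 117.97], [-149.18, 149.18]. Speed limits (degrees/s): [127.2, 127.2, 159.86, 159.86, 180, 180, 180].

### API

Orientations are given as a 3x3 rotation matrix whose columns are the frame's x, y, z axes.
In Python, from station import r gives the robot as it stands.
- The arm moves only by the tool arm_command, never from a script. Its argument "series" is one flat list of numbers, 7 for each row, row after row: the shift along the tool's x, y, z in units of 25 mm (1.0 is 25 mm), then the turn, a rotation vector about the tool's x, y, z in units of 10 degrees (1.0 is 10 degrees), then the finger opening in mm, from 0 to 87. A call has 1 to 10 rows; each row shifts and turns the commanded pose from where the row before left it, along the tool's axes as they then stand; what a row does not reach is not made up. A row lasts 1/8 s, in which the tool goes at most 62.5 mm and 10.7 degrees, less where a joint would pass 70% of its speed; a pose out of reach is approached as far as the arm can. A call is refused whole if a number of a shift passes 1 or a number of a turn 1, either way. A call with a gripper value outside its range is refused whole. The fingers move at their own pace and stop on an object; "squeeze" is the grip in N (left out, the last holds). Time passes only in rows, so rows that do not move let the fingers close. It gives the time, the measured TCP pose, the force and the opening at its end, in the units of the state.
- r.state(): the state, without advancing time (a new reading comes with each control period).
- r.snapshot(name): name is "side" or "top"; returns the picture (400x640x3 uint8, red, green, blue); there is no depth.
- r.get_calibration(name): a dict with "mtx" (3x3 intrinsics, pixels), "rvec" (rotation vector, rad) and "tvec" (3), from world to camera coordinates, as OpenCV has them. Camera axes: x right, y down, z forward; pixel columns grow to the right and rows downward; lengths in mm; the calibration is good to about 2 mm. A picture is of the moment at which its call begins. get_calibration takes no time and is no camera call.
- r.finish_job(): hands the job in, once; it reports no verdict.
Trained networks look in the newest picture that a camera, given by its name, has taken for a name from the list of things; names that differ only in an ending like _2 or _b are one class to them, and where a whole thing is asked for, a point or a joint stands for the part that bears it (a point fixed in the world has none). Each returns a list of dicts, best first, with "score" (0 to 1); they miss things now and then, are a little off and sometimes report something else, mostly with a low value. They report only what shows in the picture. A call takes as long as a camera call. They do not tell look-alikes from the thing itself.
- r.masks_of(name, camera): "pixels" (400x640 bool, what is visible of it) and "bbox" ([left, top, right, bottom] in pixels, round what is visible of it).
The state is a dict: "t": time; "joint_pos": joint angles; "joint_vel": joint speeds; "effort": joint torques, N m; "tcp_pos": TCP position; "eef_rot": TCP orientation; "wrist_force": force on the tool from outside, world axes, zero at the start; "torque": the same for the moment, N m; "opening": finger opening in mm.
Only numpy, scipy, OpenCV 4.12 (cv2) and the standard library are available. Lean on these libraries where they do the work, as an engineer would, in place of code of your own. Each camera call takes 0.05 s, during which the arm holds its last target.

### The job

Hang the rinsed green measuring cup mouth-down on the empty peg of the draining rack: lower it over the peg until it sits fully home on the tip, and only then let go. Leave the blue cup standing and the orange cup hanging where they are.

Things in the scene. Friction and masses are not known exactly. Their poses are not given: they have to be found in the camera images.
- green_cup: The cup to hang: green plastic, no handle, standing mouth-down on the bench. Round, tapered: 85 mm high, outer diameter 62 mm at the mouth, 52 mm at the closed end (on top); wall 3 mm, closed end 4 mm thick, 81 mm deep inside; 40 to 85 g. Origin: centre of the inside bottom, 81 mm above the mouth, 4 mm under the outer closed end. z runs along the cup's axis from mouth to closed end (up at the start).
- free_peg: Empty one of two fixed grey pegs, 150 mm apart, on a rack in a white tray (200 x 340 x 24 mm). Round, 20 mm in diameter, 125 mm long, domed end, leaning 25 deg from vertical. Origin: outermost end of its tip, 134 mm above the bench. z is vertical; y runs along the row of pegs; the peg leans to -x (roughly to the robot): foot to tip it runs along (-sin 25, 0, cos 25).
- blue_cup: Bystander: blue cup of the same shape, size and origin as the green one, standing mouth-down on the bench.
- orange_cup: Bystander: orange cup of the same shape, size and origin, hanging mouth-down on the rack's other peg: inside bottom on the peg's tip, wall against the peg, tilted somewhat less than the peg, mouth clear of the tray, as the green one will hang.
Things that resemble listed ones, but are neither listed nor needed, are in the scene too. There is more than one size of the green_cup; the job needs the middle-sized.

How it is judged:
By the outcome, as a careful person would: the job done as asked, in the order asked, and still so for the second after the job is handed in, with the robot touching nothing.
It also fails if it takes over 40 s, if anything falls off the work surface, if the arm or the gripper's body presses on something with over 40 N, if the wrist force passes 120 N, or if a joint passes its speed limit or range.

## Working session

There is one attempt and no reset: what is moved stays moved. The work goes in short steps, Python scripts to look and compute and a tool call to move; the robot and the scene stay as the last step left them, time stands still between calls to the robot, and variables do not carry over. Pictures are saved under pics/ and viewed, and the job is handed in when it is done.

Besides the shell and the picture viewer there is one more tool, called after ">>>" by a JSON object that holds its "op" and its "data". arm_command: Moves the arm, as the interface text tells. Its arguments: {"type":"object","properties":{"series":{"type":"array","items":{"type":"number"}},"squeeze":{"type":"number"}},"required":["series"]}

```bash
mkdir -p pics; ls; python3 - <<'E'
from station import r
import cv2
s=r.state(); print(s)
for n in("side","top"):
    im=r.snapshot(n); cv2.imwrite(f"pics/{n}0.png",im[:,:,::-1]); 
    c=r.get_calibration(n); print(n,c)
    for o in("green_cup","free_peg","blue_cup","orange_cup"):
        for d in r.masks_of(o,n): print(n,o,d["score"],d["bbox"])
E
```

```text
pics
{'t': 0.0, 'joint_pos': array([68.32228734, 19.07159618, -3.70771773, 83.7067735 ,  1.23758   ,
       77.3449732 , -5.06986156]), 'joint_vel': array([-0.06689284,  0.00503856,  0.00974467, -0.00182621,  0.03160254,
       -0.00405168, -0.12725922]), 'effort': array([-1.58415100e-03, -6.23262262e+01,  2.32576701e-02, -3.89891803e+01,
       -6.13655616e-02,  3.97428323e-02,  1.79822109e-04]), 'tcp_pos': array([ 217.51873801, -585.43490358,  182.95175102]), 'eef_rot': array([[ 9.37370104e-01,  3.48334558e-01, -5.68566803e-04],
       [ 3.48335016e-01, -9.37369146e-01,  1.34160597e-03],
       [-6.56292564e-05, -1.45563305e-03, -9.99998938e-01]]), 'wrist_force': array([0.0229407 , 0.78267752, 0.09045512]), 'torque': array([-0.01415241, -0.01341695, -0.07019477]), 'opening': 86.86065422775654}
side {'mtx': array([[434.16328314,   0.        , 320.07477001],
       [  0.        , 434.16328314, 200.32764442],
       [  0.        ,   0.        ,   1.        ]]), 'rvec': array([ 0.32680261, -2.85408689,  1.01226064]), 'tvec': array([528.61446391, 181.53678991, 811.75198467])}
side green_cup 0.95 [381.3, 115.8, 418.5, 171.9]
side green_cup 0.74 [342.1, 113.9, 370.3, 157.0]
side green_cup 0.61 [304.2, 120.9, 321.6, 149.9]
side free_peg 0.68 [218.9, 296.1, 244.1, 326.7]
side blue_cup 0.65 [328.4, 166.9, 357.0, 209.0]
side orange_cup 0.85 [252.8, 211.1, 287.6, 263.0]
top {'mtx': array([[479.64955702,   0.        , 312.5466624 ],
       [  0.        , 479.64955702, 205.09034061],
       [  0.        ,   0.        ,   1.        ]]), 'rvec': array([ 2.11928776, -2.12465364,  0.18816856]), 'tvec': array([ -18.31799709,  558.67379988, 1018.04530299])}
top green_cup 0.82 [416.1, 206.1, 450.0, 234.7]
top green_cup 0.66 [402.2, 249.3, 448.2, 290.3]
top green_cup 0.55 [418.2, 168.7, 439.5, 187.6]
top blue_cup 0.87 [345.4, 205.5, 372.8, 236.8]
top orange_cup 0.86 [257.4, 160.3, 287.8, 187.7]
```

```bash
python3 - <<'E'
import cv2
for n in("side","top"):
    im=cv2.imread(f"pics/{n}0.png"); cv2.imwrite(f"pics/{n}0b.png",cv2.resize(im[60:400,150:550] if n=="side" else im[100:400,150:550],None,fx=1.75 if n=="side" else 2,fy=1.75 if n=="side" else 2,interpolation=cv2.INTER_CUBIC))
E
```

```text
(no output)
```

View pics/side0.png

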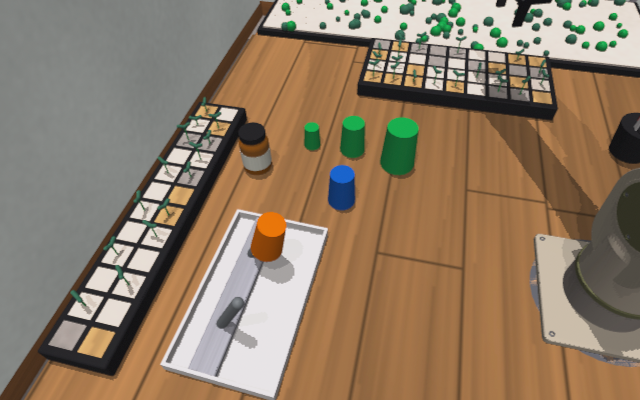

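View pics/top0.png

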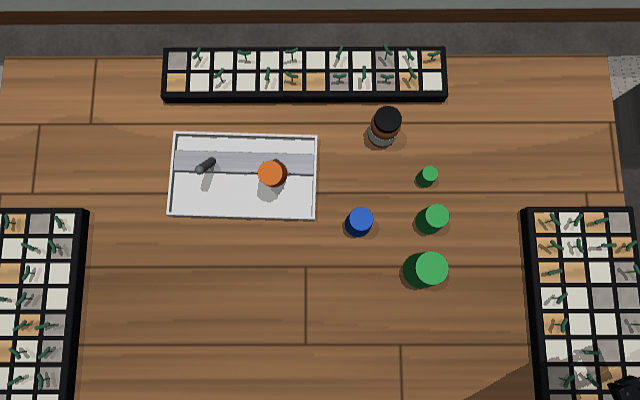

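```bash
ls pics
```

```text
side0.png
side0b.png
top0.png
top0b.png
```

View pics/side0b.png

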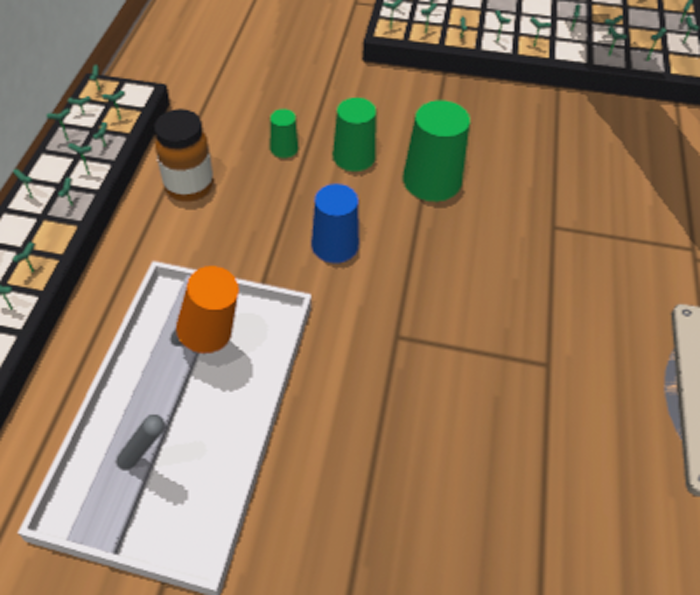

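View pics/top0b.png

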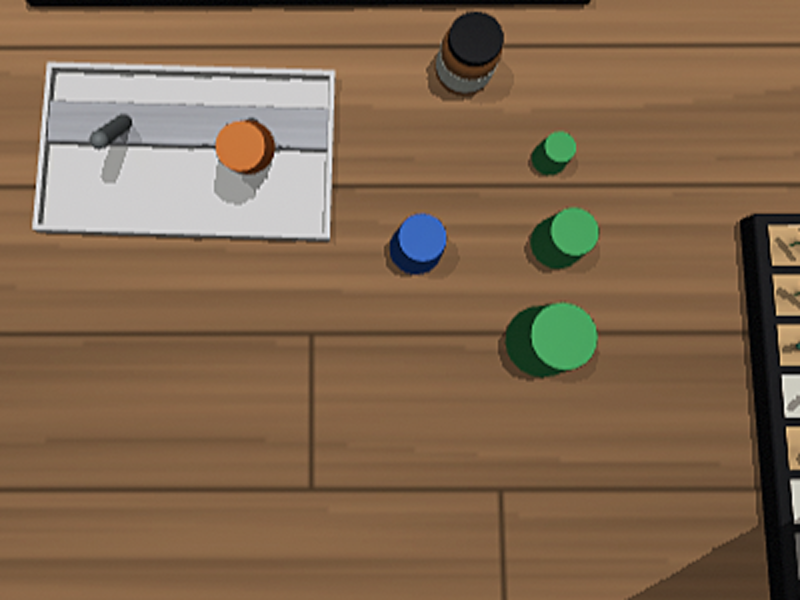

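Green candidates in the side picture: small (312,136), middle (353,136) and large (400,147); in the top picture they are (429,177), (434,219) and (427,269). The middle one matches the blue cup in size. I'll fit the geometry to confirm the sizes.

```bash
cat > h.py <<'E'
import numpy as np, cv2
from scipy.optimize import least_squares, minimize
def P(c,X):
    return cv2.projectPoints(np.asarray(X,float).reshape(-1,1,3),c["rvec"],c["tvec"],c["mtx"],None)[0].reshape(-1,2)
def cupX(o,ax,s=1.0):
    "o: inside bottom, ax: unit axis mouth->closed"
    ax=np.asarray(ax,float); u=np.cross(ax,[0.3,1,0.1]);u/=np.linalg.norm(u);v=np.cross(ax,u)
    t=np.linspace(0,2*np.pi,48,endpoint=False)
    ring=lambda h,rr:o+ax*h+rr*(np.cos(t)[:,None]*u+np.sin(t)[:,None]*v)
    return np.vstack([ring(4*s,26*s),ring(-81*s,31*s)])
def pegX(tip,yaw,L=125,lean=25):
    a=np.radians(lean);ax=np.array([-np.sin(a)*np.cos(yaw),-np.sin(a)*np.sin(yaw),np.cos(a)])
    # outermost end = top of dome on axis
    c=tip-10*ax
    t=np.random.default_rng(0).normal(size=(200,3));t/=np.linalg.norm(t,axis=1)[:,None]
    sph=c+10*t
    u=np.cross(ax,[0,1,0.2]);u/=np.linalg.norm(u);v=np.cross(ax,u);q=np.linspace(0,2*np.pi,40)
    ring=tip-L*ax+10*(np.cos(q)[:,None]*u+np.sin(q)[:,None]*v)
    return np.vstack([sph,ring]),ax
def soft(c,X,S=4):
    h=cv2.convexHull((P(c,X)).astype(np.float32)).reshape(-1,2)
    m=np.zeros((400*S,640*S),np.uint8); cv2.fillConvexPoly(m,np.round(((h+0.5)*S-0.5)*16).astype(np.int32),255,shift=4)
    return cv2.resize(m,(640,400),interpolation=cv2.INTER_AREA)/255.
def back(c,uv,z):
    R=cv2.Rodrigues(c["rvec"])[0];n=cv2.undistortPoints(np.array([[uv]],float),c["mtx"],None)[0,0]
    d=R.T@np.array([n[0],n[1],1]);o=-R.T@c["tvec"].ravel();return o+d*(z-o[2])/d[2]
E
cat > fit.py <<'E'
from station import r
from h import *
cal={n:r.get_calibration(n) for n in("side","top")}
im={n:cv2.imread(f"pics/{n}0.png") for n in cal}
def cm(n,lo,hi,box):
    hsv=cv2.cvtColor(im[n],cv2.COLOR_BGR2HSV);m=cv2.inRange(hsv,lo,hi)>0
    k=np.zeros_like(m);x0,y0,x1,y1=box;k[y0:y1,x0:x1]=1;return m&k
G=((45,100,30),(75,255,255));B=((100,120,30),(130,255,255));O=((5,215,80),(16,255,255))
def fit(masks,model,p0,ns=("side","top")):
    f=lambda p:sum(np.abs(soft(cal[n],model(p))-masks[n]).sum() for n in ns)
    best=minimize(f,p0,method="Nelder-Mead",options=dict(initial_simplex=np.vstack([p0]+[np.array(p0)+d for d in np.diag([8,8,.1,.1][:len(p0)])]),xatol=.02,fatol=.05,maxiter=400))
    return best.x,best.fun
z=np.array([0,0,1.])
for nm,rg,bs,bt in[("mid",G,(336,108,376,164),(410,200,456,240)),("big",G,(376,108,424,180),(398,244,456,295)),("small",G,(298,115,326,155),(412,162,444,192)),("blue",B,(322,160,364,215),(338,200,380,242))]:
    M={"side":cm("side",*rg,bs),"top":cm("top",*rg,bt)}
    g=back(cal["top"],[(bt[0]+bt[2])/2,(bt[1]+bt[3])/2],42)
    mod=lambda p:cupX(np.array([p[0],p[1],81*p[2]]),z,p[2])
    x,e=fit(M,mod,[g[0],g[1],1.0]);print(nm,x.round(2),"res px",round(e,1),"areas",M["side"].sum(),M["top"].sum())
    for n in cal:
        a,e1=fit(M,mod,[g[0],g[1],1.0],(n,)); print("   ",n,a.round(2),round(e1,1))
E
python3 fit.py
```

```text
mid [ 530.87 -288.41    0.98] res px 99.3 areas 891 753
    side [ 531.78 -290.49    0.98] 38.6
    top [ 530.26 -287.58    0.97] 28.3
big [ 417.62 -265.43    1.3 ] res px 165.5 areas 1726 1331
    side [ 418.63 -267.93    1.3 ] 47.8
    top [ 416.49 -264.33    1.29] 40.0
small [ 631.51 -283.92    0.64] res px 63.5 areas 379 338
    side [ 632.79 -286.54    0.65] 28.8
    top [ 630.85 -283.08    0.65] 16.9
blue [ 525.13 -124.87    0.96] res px 117.3 areas 1013 636
    side [ 526.07 -127.67    0.96] 41.3
    top [ 524.21 -123.66    0.96] 23.5
```

```bash
python3 - <<'E'
import cv2
import numpy as np
a=cv2.resize(cv2.imread("pics/side0.png")[280:345,200:265],None,fx=6,fy=6,interpolation=cv2.INTER_NEAREST)
b=cv2.resize(cv2.imread("pics/top0.png")[145:210,185:250],None,fx=6,fy=6,interpolation=cv2.INTER_NEAREST)
cv2.imwrite("pics/peg0.png",np.hstack([a,b]))
a=cv2.resize(cv2.imread("pics/side0.png")[100:220,290:430],None,fx=2.8,fy=2.8,interpolation=cv2.INTER_CUBIC)
b=cv2.resize(cv2.imread("pics/top0.png")[160:300,330:460],None,fx=2.4,fy=2.4,interpolation=cv2.INTER_CUBIC)
cv2.imwrite("pics/g0.png",np.hstack([a,b]))
E
```

```text
(no output)
```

View pics/peg0.png

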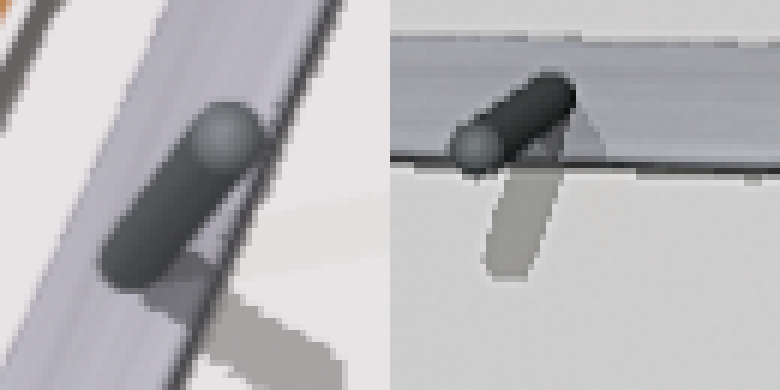

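View pics/g0.png

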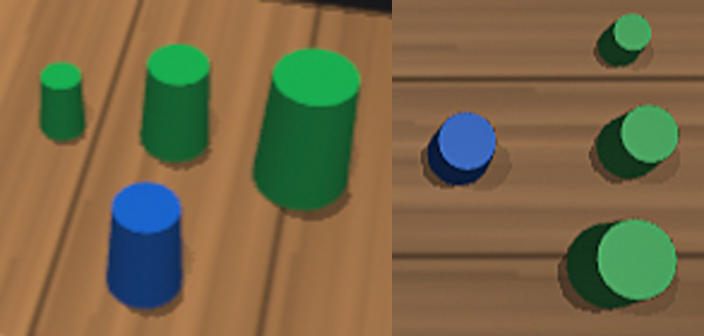

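The crop shows three green cups of scale 0.65, 0.98 and 1.30. The middle one (side (353,136), top (434,219)), at (531,-289), is scale 1 and matches the blue cup. Next, the peg, the tray direction and the orange cup.

```bash
cat > fit2.py <<'E'
import sys,io,contextlib
with contextlib.redirect_stdout(io.StringIO()): 
    exec(open("fit.py").read())
def pm(n,box,thr):
    g=im[n].max(2)<thr;k=np.zeros_like(g);x0,y0,x1,y1=box;k[y0:y1,x0:x1]=1
    m=(g&k).astype(np.uint8);m=cv2.morphologyEx(m,cv2.MORPH_OPEN,np.ones((3,3)))
    l=cv2.connectedComponentsWithStats(m);i=1+np.argmax(l[2][1:,4]);return l[1]==i
M={"side":pm("side",(212,290,248,332),142),"top":pm("top",(192,153,218,176),142)}
for n in M: print(n,M[n].sum(),np.argwhere(M[n]).min(0),np.argwhere(M[n]).max(0))
g=back(cal["top"],[198.5,169.5],126);print("tip guess top",g,"side",back(cal["side"],[237.5,302],126))
mod=lambda p:pegX(np.array([p[0],p[1],134.]),p[2])[0]
for ns in(("side","top"),("side",),("top",)):
    x,e=fit(M,mod,[g[0],g[1],0.],ns);print("peg",ns,x.round(2),"yaw",np.degrees(x[2]).round(1),round(e,1))
# tray rim corners, z=24 from views
for n in cal:
    hsv=cv2.cvtColor(im[n],cv2.COLOR_BGR2HSV);w=((hsv[:,:,1]<40)&(hsv[:,:,2]>90)).astype(np.uint8)
    box=(160,205,332,399) if n=="side" else (160,125,322,222)
    k=np.zeros_like(w);k[box[1]:box[3],box[0]:box[2]]=1;w&=k
    l=cv2.connectedComponentsWithStats(w);i=1+np.argmax(l[2][1:,4])
    cs=cv2.findContours((l[1]==i).astype(np.uint8),cv2.RETR_EXTERNAL,cv2.CHAIN_APPROX_NONE)[0];hh=cv2.convexHull(max(cs,key=len))
    ap=cv2.approxPolyDP(hh,6,True).reshape(-1,2);X=np.array([back(cal[n],p,24)[:2] for p in ap]);print(n,ap.tolist(),X.round(1).tolist())
    for i in range(len(X)):
        d=X[(i+1)%len(X)]-X[i];print("  edge",np.hypot(*d).round(1),np.degrees(np.arctan2(d[1],d[0])).round(1))
M={"side":cm("side",*O,(246,205,292,268)),"top":cm("top",*O,(250,155,292,192))}
def om(p):
    a=p[2];ax=np.array([-np.sin(a)*np.cos(p[3]),-np.sin(a)*np.sin(p[3]),np.cos(a)]);return cupX(np.array([p[0],p[1],134.]),ax)
g=back(cal["top"],[270,173],138)
x,e=fit(M,om,[g[0],g[1],.35,0.]);print("orange",x.round(2),np.degrees(x[2:]).round(1),e,M["side"].sum(),M["top"].sum())
for n in cal:
    x,e=fit(M,om,[g[0],g[1],.35,0.],(n,));print("orange",n,x.round(2),np.degrees(x[2:]).round(1),round(e,1))
E
python3 fit2.py
```

```text
side 596 [297 217] [331 247]
top 257 [157 194] [173 215]
tip guess top [621.69816852 219.59828813 126.        ] side [623.17739254 215.56776854 126.        ]
peg ('side', 'top') [ 6.1845e+02  2.1665e+02 -2.0000e-02] yaw -1.1 264.2
peg ('side',) [ 6.1863e+02  2.1690e+02 -3.0000e-02] yaw -1.6 192.8
peg ('top',) [ 6.1749e+02  2.1874e+02 -4.0000e-02] yaw -2.4 63.3
side [[237, 210], [327, 229], [275, 398], [161, 364]] [[732.8, -29.0], [533.9, -22.8], [541.3, 314.8], [742.9, 307.1]]
  edge 199.0 178.2
  edge 337.7 88.7
  edge 201.7 -2.2
  edge 336.2 -91.7
top [[173, 132], [316, 135], [314, 219], [166, 214]] [[740.2, 309.4], [731.3, -28.0], [531.5, -22.8], [544.1, 315.4]]
  edge 337.5 -91.5
  edge 199.9 178.5
  edge 338.4 87.9
  edge 196.2 -1.7
orange [6.1443e+02 6.2580e+01 2.5000e-01 1.1000e-01] [14.3  6.1] 768.9372549019607 1286 15
orange side [ 6.1457e+02  6.8080e+01  2.5000e-01 -3.1000e-01] [ 14.5 -17.8] 88.5
orange top [6.361e+02 3.333e+01 2.800e-01 3.200e-01] [16.  18.6] 587.8
```

```bash
sed -i 's/^O=.*//; s/O=((5,215,80),(16,255,255))/O=((4,190,60),(18,255,255))/' fit.py
sed -i 's/,142)/,TH)/g; s/^M={"side":pm/TH=int(sys.argv[1])\nM={"side":pm/' fit2.py
python3 - <<'E'
import cv2
im=cv2.imread("pics/side0.png"); print(im[296:330:3,217:250:3].max(2)); 
im=cv2.imread("pics/top0.png"); print(im[154:177:2,190:222:2].max(2)); print(cv2.cvtColor(im,cv2.COLOR_BGR2HSV)[165:185:5,255:292:4].tolist())
E
for t in 115 125; do python3 fit2.py $t | grep -v edge; done
```

```text
[[232 208 187 184 187 187 185 180 189 199 134]
 [232 185 188 183 190 161 129 126 101 190  77]
 [214 188 185 186 182 113 139 132 107 109 115]
 [180 188 183 191  89  96 118 115  89  89 193]
 [188 188 183 115  88  80  81  79 110  98 232]
 [189 184 154  88  82  74  68  95 127 132 232]
 [189 180  89  83  76  70  67 184  77 231 231]
 [185  89  86  77  71  64 177 136 128 226 226]
 [130  87  79  73  65 159 175  79 196 226 226]
 [ 88  81  73  66  86 102 152  99 226 226 226]
 [124  74  68  81 104 113  93 189 227 232 231]
 [188 193 166 119 121 119  83 167 232 232 232]]
[[169 170 170 169 169 169 169 168 168 168 168 169 169 169 169 169]
 [163 164 163 163 163 162 162 163 162 167 150 151 168 163 162 163]
 [167 169 168 166 166 167 167 169 177  94  59  55  86 173 165 166]
 [169 170 168 167 168 168 172 160  55  63  63  56  41 183 167 167]
 [171 172 171 173 173 181  99  59  65  60  55  45  31 154 172 171]
 [170 169 170 175 159  48  62  63  58  51  45  34  49 150 172 169]
 [170 170 174  91  94  95  66  56  48  41  25  73 116 147 142 171]
 [175 175 169 100 123 112  90  43  38  50  82  87 158 151 151 167]
[... 1886 characters left out ...]
 126.        ]
peg ('side', 'top') [ 6.1813e+02  2.1820e+02 -5.0000e-02] yaw -3.0 233.6
peg ('side',) [ 6.1824e+02  2.1826e+02 -6.0000e-02] yaw -3.6 175.4
peg ('top',) [ 6.1763e+02  2.1811e+02 -3.0000e-02] yaw -1.9 54.9
side [[237, 210], [327, 229], [275, 398], [161, 364]] [[732.8, -29.0], [533.9, -22.8], [541.3, 314.8], [742.9, 307.1]]
top [[173, 132], [316, 135], [314, 219], [166, 214]] [[740.2, 309.4], [731.3, -28.0], [531.5, -22.8], [544.1, 315.4]]
orange [6.1333e+02 6.6400e+01 2.5000e-01 8.0000e-02] [14.3  4.8] 660.4235294117648 1306 130
orange side [ 6.1439e+02  6.7550e+01  2.4000e-01 -2.4000e-01] [ 14.  -13.9] 79.8
orange top [6.122e+02 6.623e+01 2.500e-01 1.900e-01] [14.1 10.8] 497.0
```

```bash
sed -i 's/O=((4,190,60)/O=((4,140,50)/' fit.py
cat > fit3.py <<'E'
import sys,io,contextlib
sys.argv=["",'120']
with contextlib.redirect_stdout(io.StringIO()): exec(open("fit2.py").read())
for n,p in(("side",(237.5,302.8)),("top",(198.8,169.2))): print(n,"sphere centre",back(cal[n],p,124.9).round(1))
M={"top":pm("top",(192,153,218,174),125)}
poly=(np.array([[228,101],[248,106],[262,122],[265,140],[258,156],[165,282],[150,291],[130,293],[112,286],[100,270],[100,255],[108,240],[192,122],[206,107]])/6-.5+[200,280])
m=np.zeros((1600,2560),np.uint8);cv2.fillPoly(m,[np.round((poly+.5)*4-.5).astype(int)],255);M["side"]=cv2.resize(m,(640,400),interpolation=cv2.INTER_AREA)/255.
for ns in(("side","top"),("side",),("top",)):
    x,e=fit(M,mod,[623.,217.,0.],ns);print("peg",ns,x.round(2),"yaw",np.degrees(x[2]).round(1),round(e,1))
    x,e=fit(M,lambda p:mod([p[0],p[1],-.03]),[623.,217.],ns);print("   fixedyaw",x.round(2),round(e,1))
M={"side":cm("side",*O,(246,205,292,268)),"top":cm("top",*O,(250,155,292,192))}
for ns in(("side","top"),("side",),("top",)):
    x,e=fit(M,om,[625,68,.35,0.],ns);print("orange",ns,x.round(2),np.degrees(x[2:]).round(1),round(e,1))
E
python3 fit3.py
```

```text
side sphere centre [623.1 216.4 124.9]
top sphere centre [622.6 219.3 124.9]
peg ('side', 'top') [ 6.1860e+02  2.1684e+02 -3.0000e-02] yaw -1.5 84.5
   fixedyaw [618.55 216.97] 85.3
peg ('side',) [ 6.1877e+02  2.1683e+02 -3.0000e-02] yaw -1.5 22.1
   fixedyaw [618.84 216.73] 22.6
peg ('top',) [ 6.1753e+02  2.1814e+02 -3.0000e-02] yaw -1.6 55.0
   fixedyaw [617.43 218.16] 54.8
orange ('side', 'top') [6.1352e+02 6.3960e+01 2.4000e-01 1.9000e-01] [13.7 11. ] 504.4
orange ('side',) [6.1533e+02 6.0730e+01 2.3000e-01 2.2000e-01] [13.2 12.5] 379.3
orange ('top',) [6.123e+02 6.701e+01 2.400e-01 1.800e-01] [14.  10.2] 44.8
```

Measured poses:

| Thing | Result |
|---|---|
| Green cup | (531,-289), side and top cameras agree to about 3 mm |
| Peg tip | about (618,217.5,134), rack yaw about -1.7° |
| Peg tip to orange cup | consistent with the 150 mm spacing |

The jaws will close along y. First I square the tool, then go over the cup.

>>> {"op": "arm_command", "data": {"series": [0,0,0,0,0,0.7,87,0,0,0,0,0,0.7,87,0,0,0,0,0,0.64,87,0.9,-0.85,0,0,0,0,87,0.9,-0.85,0,0,0,0,87,0.9,-0.85,0,0,0,0,87,0.9,-0.85,0,0,0,0,87,0.9,-0.85,0,0,0,0,87,0.9,-0.85,0,0,0,0,87,0.9,-0.85,0,0,0,0,87], "squeeze": 15}}

```text
t: 1.75
tcp_pos: [376.0, -436.4, 183.9]
eef_rot: [[1.0, -0.0, 0.0], [-0.0, -1.0, -0.0], [0.0, 0.0, -1.0]]
wrist_force: [0.6, 1.1, -0.6]
opening: 87.4
```

>>> {"op": "arm_command", "data": {"series": [0.9,-0.85,0,0,0,0,87,0.9,-0.85,0,0,0,0,87,0.9,-0.85,0,0,0,0,87,0.9,-0.85,0,0,0,0,87,0.9,-0.85,0,0,0,0,87,0.9,-0.85,0,0,0,0,87,0.8,-0.8,0,0,0,0,87,0,0,0,0,0,0,87]}}

```text
t: 2.75
tcp_pos: [531.9, -287.2, 183.7]
eef_rot: [[1.0, 0.004, 0.001], [0.004, -1.0, 0.001], [0.001, -0.001, -1.0]]
wrist_force: [-0.7, 0.6, 0.1]
opening: 86.9
```

```bash
python3 - <<'E'
from station import r
import cv2,numpy as np
s=r.state();print(s["tcp_pos"],s["opening"],s["wrist_force"])
a=r.snapshot("side");b=r.snapshot("top")
cv2.imwrite("pics/s1.png",a[:,:,::-1]);cv2.imwrite("pics/t1.png",b[:,:,::-1])
cv2.imwrite("pics/c1.png",cv2.resize(np.hstack([a[40:240,250:450],b[140:340,340:540]])[:,:,::-1],None,fx=2,fy=2,interpolation=cv2.INTER_CUBIC))
E
```

```text
[ 531.94741248 -287.15169118  183.68683565] 86.93748196268632 [-0.7457249   0.57786346  0.05971681]
```

View pics/c1.png

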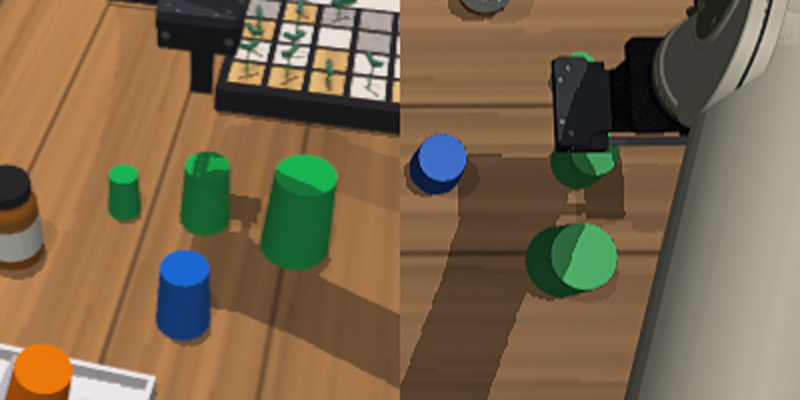

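The gripper (side (350,85), top (630,190)/2 in the crop) appears to be over the middle cup. I'll check by projecting the TCP.

```bash
python3 - <<'E'
from station import r
from h import *
for n in("side","top"):
    c=r.get_calibration(n);print(n,P(c,[[531.9,-287.2,183.7],[531.9,-287.2+43,183.7],[531.9,-287.2-43,183.7],[531,-289,85]]).round(1).tolist())
E
```

```text
side [[354.9, 87.6], [351.2, 99.9], [358.5, 75.9], [353.6, 122.6]]
top [[449.6, 205.7], [427.5, 205.8], [471.8, 205.7], [437.9, 214.5]]
```

```bash
python3 - <<'E'
from station import r
from h import *
im=cv2.imread("pics/s1.png");c=r.get_calibration("side")
print(-cv2.Rodrigues(c["rvec"])[0].T@c["tvec"])
im=cv2.resize(im[0:180,270:450],None,fx=4,fy=4,interpolation=cv2.INTER_CUBIC)
for p in P(c,[[531.9,-287.2,183.7],[531.9,-244,183.7],[531.9,-330,183.7]]): cv2.circle(im,tuple(((p-[270,0]+.5)*4).astype(int)),4,(0,0,255),-1)
cv2.imwrite("pics/c2.png",im[:600])
E
```

```text
[414.24086411 481.58379568 753.53281044]
```

View pics/c2.png

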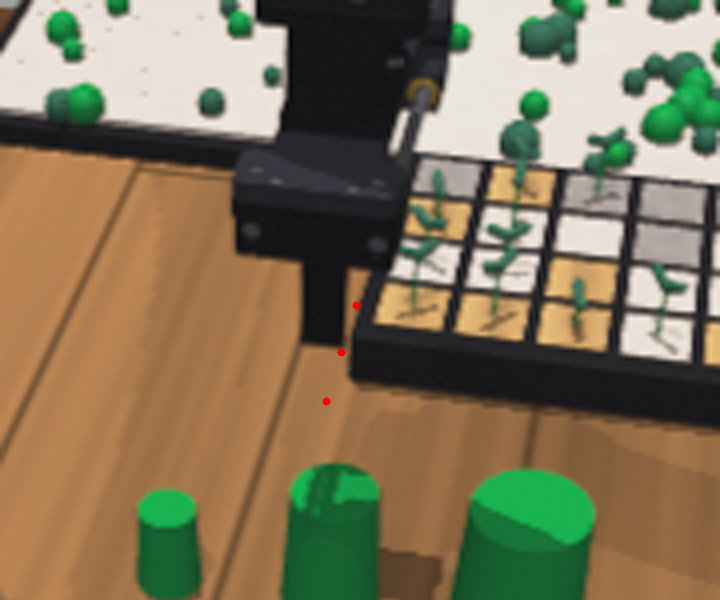

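```bash
python3 - <<'E'
from station import r
from h import *
print(r.grip_depth)
im=cv2.imread("pics/s1.png")
for n,o,k,f in(("side",(270,0),(180,180),4),("top",(380,120),(150,180),4)):
    im=cv2.imread(f"pics/{n[0]}1.png");c=r.get_calibration(n)
    im=cv2.resize(im[o[1]:o[1]+k[0],o[0]:o[0]+k[1]],None,fx=f,fy=f,interpolation=cv2.INTER_CUBIC)
    def d(X,col):
        for p in P(c,X): cv2.circle(im,tuple(((p-o+.5)*f).astype(int)),4,col,-1)
    d([[532+a,-287+b,254] for a in(-37,37) for b in(-95,95)],(255,0,0))
    d([[532+a,-287+b,184] for a in(-10,10) for b in(-58,-43,43,58)],(0,0,255))
    cv2.imwrite(f"pics/c3{n}.png",im[:600])
E
```

```text
18.700000000000003
```

View pics/c3side.png

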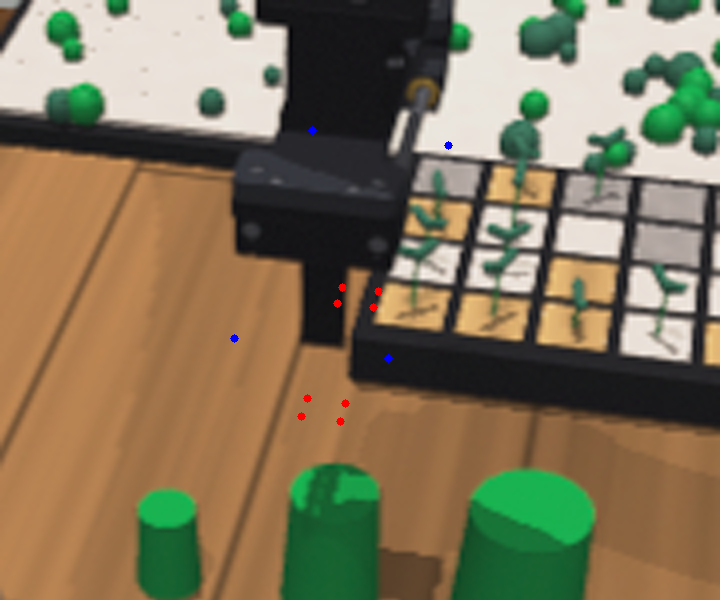

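View pics/c3top.png

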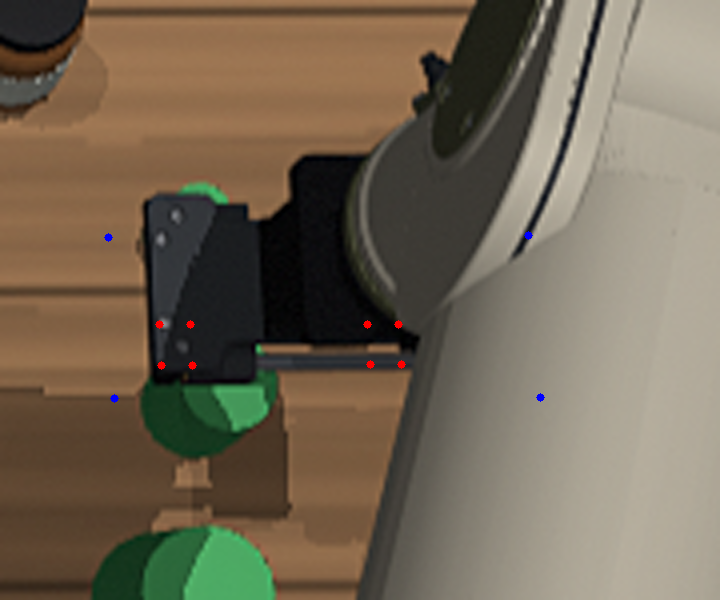

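The drawn gripper does not match the projected gripper pose in either view. I'll triangulate its visible features before going down.

```bash
cat >> h.py <<'E'
def tri(cs,ct,a,b):
    Ps=[c["mtx"]@np.hstack([cv2.Rodrigues(c["rvec"])[0],c["tvec"].reshape(3,1)]) for c in(cs,ct)]
    X=cv2.triangulatePoints(Ps[0],Ps[1],np.array(a,float).reshape(2,1),np.array(b,float).reshape(2,1)).ravel();X=X[:3]/X[3]
    return X,P(cs,X)[0]-a,P(ct,X)[0]-b
E
python3 - <<'E'
from station import r
from h import *
cs,ct=r.get_calibration("side"),r.get_calibration("top")
f=lambda p,o:np.array(p)/4-.5+o
for a,b in(((236,183),(148,203)),((405,195),(155,382))):
    print([v.round(1) for v in tri(cs,ct,f(a,(270,0)),f(b,(380,120)))])
# sight line of finger tip side view at several z
R=cv2.Rodrigues(cs["rvec"])[0]
for z in(160,184,200,220,240): print(z,back(cs,f((324,345),(270,0)),z).round(1))
E
```

```text
[array([ 565.9, -193.1,  334.5]), array([1.3, 0.3]), array([-0.1, -1.2])]
[array([ 490.8, -192.1,  338.5]), array([1.6, 0.4]), array([-0. , -1.4])]
160 [ 547.8 -323.7  160. ]
184 [ 542.4 -291.1  184. ]
200 [ 538.8 -269.4  200. ]
220 [ 534.3 -242.3  220. ]
240 [ 529.8 -215.2  240. ]
```

View pics/t1.png

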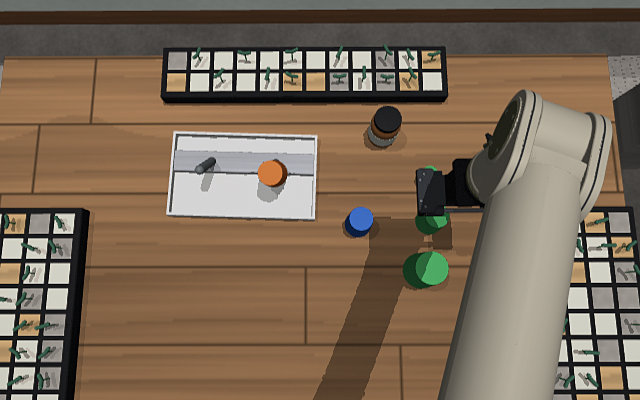

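View pics/s1.png

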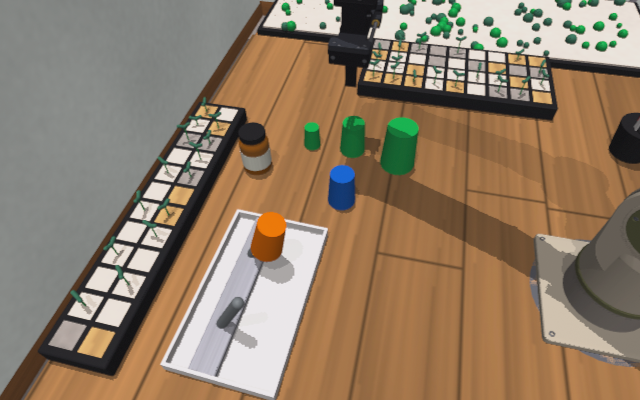

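```bash
python3 - <<'E'
from station import r
from h import *
cs=r.get_calibration("side")
f=lambda p,o:np.array(p)/4-.5+o
def aty(uv,y):
    a,b=back(cs,uv,100),back(cs,uv,300);t=(y-a[1])/(b[1]-a[1]);return a+t*(b-a)
for nm,p,y in(("body bot L",(237,252),-192.5),("body bot R",(388,270),-192.5),("body top L",(236,183),-192.5),("tip L",(303,344),-229),("tip R",(343,347),-229),("tip L",(303,344),-244)):print(nm,aty(f(p,(270,0)),y).round(1))
E
```

```text
body bot L [ 567.7 -192.5  300.8]
body bot R [ 498.5 -192.5  300.9]
body top L [ 568.1 -192.5  335.2]
tip L [ 542.6 -229.   228.8]
tip R [ 522.5 -229.   230.1]
tip L [ 545.3 -244.   217.7]
```

The triangulation puts the drawn gripper about 45 mm higher than the reported TCP: body underside at 301 where 254 is expected, fingertips at about 229 where 184 is expected. x and y agree. I'll check this against the start picture, which was another pose.

```bash
python3 - <<'E'
from station import r
from h import *
s=r.state();print(s["joint_pos"].round(2),s["tcp_pos"])
c=r.get_calibration("side")
y=np.array([.348,-.937,0]);x=np.array([.937,.348,0]);t=np.array([217.5,-585.4,183])
im=cv2.imread("pics/side0.png");o=np.array((460,0));f=6
v=cv2.resize(im[0:60,460:590],None,fx=f,fy=f,interpolation=cv2.INTER_CUBIC)
for dz,col in((0,(0,0,255)),(45,(255,0,255))):
    for p in P(c,[t+a*x+b*y+[0,0,dz] for a in(-10,10) for b in(-58,-43,43,58)]): cv2.circle(v,tuple(((p-o+.5)*f).astype(int)),4,col,-1)
    for p in P(c,[t+a*x+b*y+[0,0,dz+70] for a in(-37,37) for b in(-95,95)]): cv2.circle(v,tuple(((p-o+.5)*f).astype(int)),4,(255,0,0) if dz==0 else (255,255,0),-1)
cv2.imwrite("pics/c4.png",v)
c=r.get_calibration("top")
im=cv2.imread("pics/top0.png");o=np.array((540,330))
v=cv2.resize(im[330:400,540:640],None,fx=f,fy=f,interpolation=cv2.INTER_CUBIC)
for dz,col in((0,(0,0,255)),(45,(255,0,255))):
    for p in P(c,[t+a*x+b*y+[0,0,dz] for a in(-10,10) for b in(-58,-43,43,58)]): cv2.circle(v,tuple(((p-o+.5)*f).astype(int)),4,col,-1)
    for p in P(c,[t+a*x+b*y+[0,0,dz+70] for a in(-37,37) for b in(-95,95)]): cv2.circle(v,tuple(((p-o+.5)*f).astype(int)),4,(255,0,0) if dz==0 else (255,255,0),-1)
cv2.imwrite("pics/c5.png",v)
E
```

```text
[ 36.74  17.21 -15.37  86.44   4.64  76.98 -69.03] [ 530.04453818 -290.02933671  183.69370599]
```

View pics/c4.png

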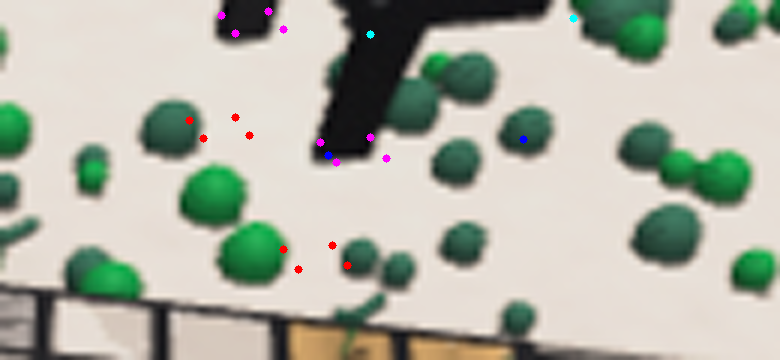

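View pics/c5.png

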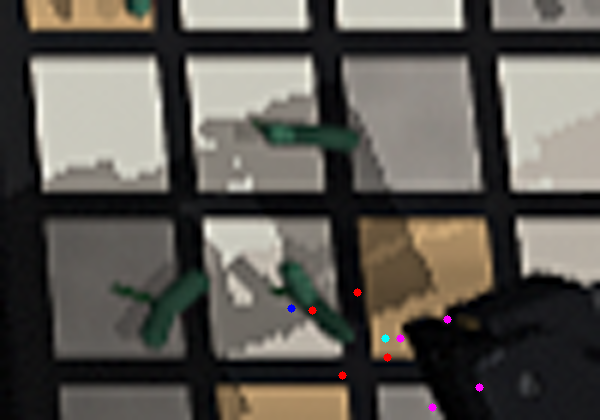

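At the start pose the +45 mm z offset also fits (magenta marks on the fingertips), so the reported TCP reads about 45 mm lower than where the fingers are. I go down part way, staying above the cups on either reading, and look again.

>>> {"op": "arm_command", "data": {"series": [0,0,0.6,0,0,0,87,0,0,0.6,0,0,0,87,0,0,0.6,0,0,0,87,0,0,0.6,0,0,0,87,0,0,0.4,0,0,0,87,0,0,0,0,0,0,87,0,0,0,0,0,0,87]}}

```text
t: 3.72
tcp_pos: [530.7, -289.8, 114.3]
eef_rot: [[1.0, -0.0, 0.001], [-0.0, -1.0, -0.0], [0.001, 0.0, -1.0]]
wrist_force: [-1.7, -0.1, 0.6]
opening: 86.9
```

```bash
cat > look.py <<'E'
import sys
from station import r
from h import *
k=sys.argv[1];dzs=[float(v) for v in sys.argv[2].split(",")]
bx={"side":[int(v) for v in sys.argv[3].split(",")],"top":[int(v) for v in sys.argv[4].split(",")]}
s=r.state();R=s["eef_rot"];t=s["tcp_pos"];print(t.round(1),s["wrist_force"].round(1),round(s["opening"],1));out=[]
op=s["opening"]/2
for n in("side","top"):
    c=r.get_calibration(n);im=r.snapshot(n)[:,:,::-1].copy();cv2.imwrite(f"pics/{n}{k}.png",im);o=np.array(bx[n]);f=4
    v=cv2.resize(im[o[1]:o[1]+140,o[0]:o[0]+100],None,fx=f,fy=f,interpolation=cv2.INTER_CUBIC)
    for dz,col in zip(dzs,((0,0,255),(255,0,255),(0,255,255))):
        for p in P(c,[t+R@[a,b,0]+[0,0,dz] for a in(-10,10) for b in(-op-15,-op,op,op+15)]+[t+R@[a,b,-70]+[0,0,dz] for a in(-37,37) for b in(-95,95)]): cv2.circle(v,tuple(((p-o+.5)*f).astype(int)),3,col,-1)
    out.append(v)
cv2.imwrite(f"pics/L{k}.png",np.hstack(out))
E
python3 look.py 2 0,45 300,40 380,140
```

```text
[ 530.7 -289.8  114.3] [-1.7 -0.1  0.6] 86.9
```

View pics/L2.png

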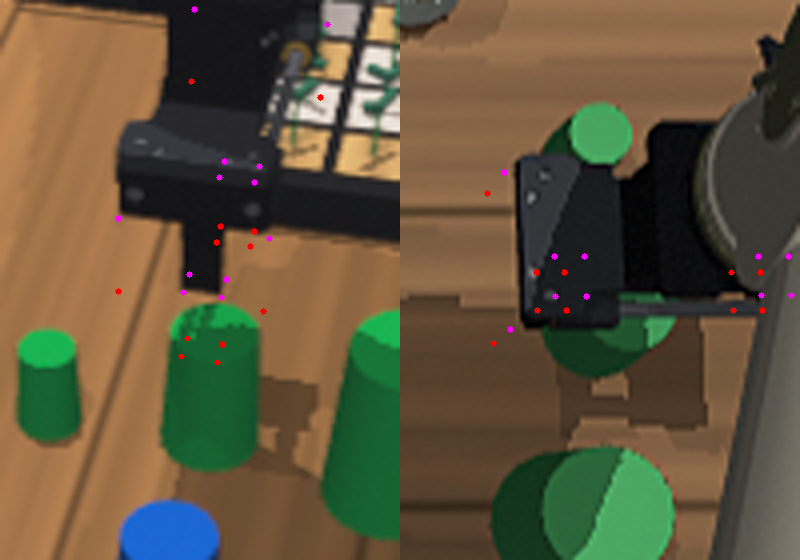

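The +45 marks (magenta) sit on the fingertips at side (203,292 in the crop), so the true z is the reported z plus 45. The gripper is centred over the middle green cup. I descend with a stop half way.

>>> {"op": "arm_command", "data": {"series": [0,0,0.6,0,0,0,87,0,0,0.6,0,0,0,87,0,0,0.6,0,0,0,87,0,0,0.6,0,0,0,87,0,0,0.6,0,0,0,87,0,0,0.5,0,0,0,87,0,0,0,0,0,0,87,0,0,0,0,0,0,87]}}

```text
t: 4.82
tcp_pos: [530.7, -289.9, 26.7]
eef_rot: [[1.0, -0.0, 0.001], [-0.0, -1.0, -0.0], [0.001, 0.0, -1.0]]
wrist_force: [0.3, 0.5, -0.0]
opening: 86.9
```

```bash
python3 look.py 3 45 300,60 380,140
```

```text
[ 530.7 -289.9   26.7] [ 0.3  0.5 -0. ] 86.9
```

View pics/L3.png

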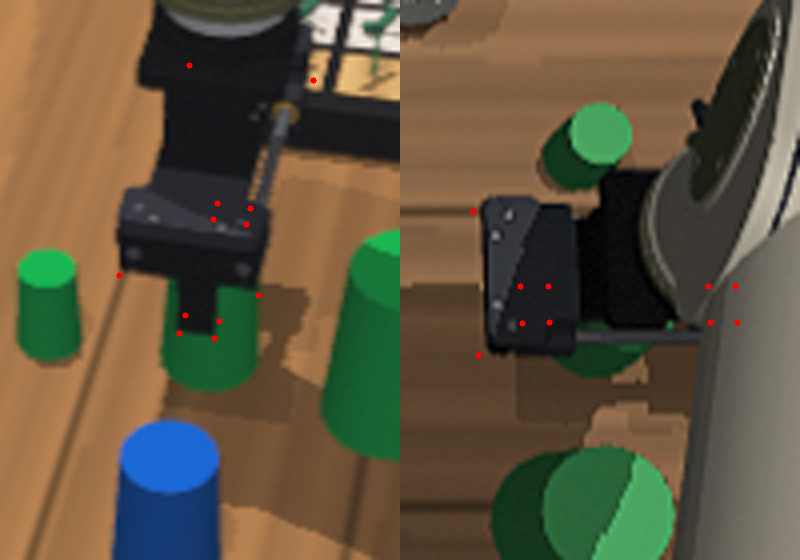

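>>> {"op": "arm_command", "data": {"series": [0,0,0.55,0,0,0,87,0,0,0.55,0,0,0,87,0,0,0,0,0,0,30,0,0,0,0,0,0,30,0,0,0,0,0,0,30,0,0,0,0,0,0,30,0,0,0,0,0,0,30,0,0,0,0,0,0,30], "squeeze": 15}}

```text
t: 5.92
tcp_pos: [530.6, -289.9, -0.9]
eef_rot: [[1.0, -0.0, 0.001], [-0.0, -1.0, -0.0], [0.001, 0.0, -1.0]]
wrist_force: [0.3, 0.8, 2.1]
opening: 57.3
```

```bash
python3 -c "
from station import r
s=r.state();print(s['t'],s['tcp_pos'],s['wrist_force'],s['opening'])"
```

```text
5.925 [ 530.58107453 -289.85240945   -0.8974155 ] [0.28322727 0.76616496 2.08710567] 57.34642445190367
```

>>> {"op": "arm_command", "data": {"series": [0,0,0,0,0,0,30,0,0,0,0,0,0,30,0,0,-0.3,0,0,0,30,0,0,-0.7,0,0,0,30,0,0,-1,0,0,0,30,0,0,-1,0,0,0,30,0,0,-1,0,0,0,30,0,0,-1,0,0,0,30,0,0,0,0,0,0,30]}}

```text
t: 7.05
tcp_pos: [531.6, -290.3, 126.8]
eef_rot: [[1.0, -0.0, 0.004], [-0.0, -1.0, -0.002], [0.004, 0.002, -1.0]]
wrist_force: [-0.9, 0.1, -0.4]
opening: 57.0
```

```bash
python3 look.py 4 45 300,20 380,140
```

```text
[ 531.6 -290.3  126.8] [-0.9  0.1 -0.4] 57.0
```

View pics/L4.png

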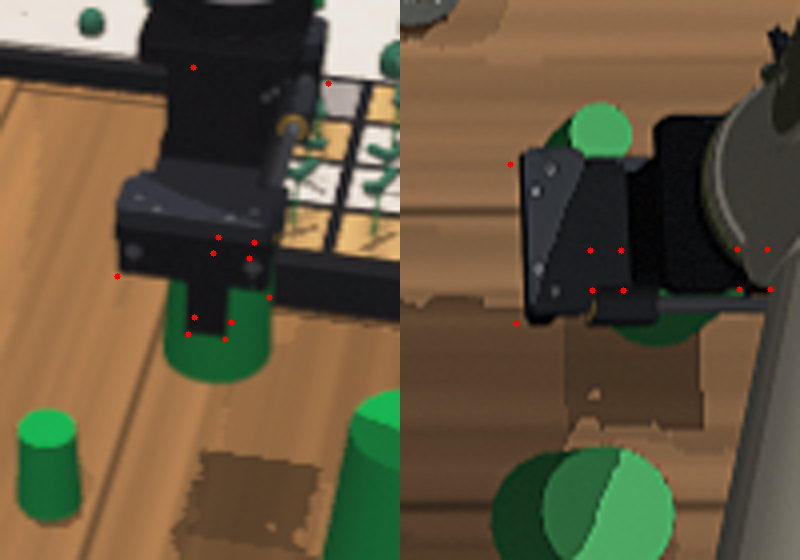

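The cup is held: it rose with the fingers, opening 57 mm. Next I carry it high (mouth about 200, orange cup top about 140) toward the peg.

>>> {"op": "arm_command", "data": {"series": [0,-0.4,-0.8,0,0,0.17,30,0.1,-0.8,-0.8,0,0,0,30,0.1,-1,-0.8,0,0,0,30,0.1,-1,-0.6,0,0,0,30,0.1,-1,0,0,0,0,30,0.1,-1,0,0,0,0,30,0.1,-1,0,0,0,0,30,0.1,-1,0,0,0,0,30,0.1,-1,0,0,0,0,30,0.1,-1,0,0,0,0,30]}}

```text
t: 8.4
tcp_pos: [559.2, -58.3, 198.9]
eef_rot: [[1.0, -0.028, -0.0], [-0.028, -1.0, 0.0], [-0.0, -0.0, -1.0]]
wrist_force: [0.8, 0.4, -0.9]
opening: 57.3
```

>>> {"op": "arm_command", "data": {"series": [0.1,-1,0,0,0,0,30,0.1,-1,0,0,0,0,30,0.1,-1,0,0,0,0,30,0.1,-1,0,0,0,0,30,0.1,-1,0,0,0,0,30,0.1,-1,0,0,0,0,30,0.1,-1,0,0,0,0,30,0.1,-1,0,0,0,0,30,0.1,-0.8,0,0,0,0,30,0.1,-0.5,0,0,0,0,30]}}

```text
t: 9.65
tcp_pos: [591.1, 172.8, 198.8]
eef_rot: [[1.0, -0.028, -0.0], [-0.028, -1.0, 0.0], [-0.0, -0.0, -1.0]]
wrist_force: [0.6, 0.5, -0.8]
opening: 57.1
```

>>> {"op": "arm_command", "data": {"series": [-0.1,-0.6,0,0,0,0,30,-0.1,-0.6,0,0,0,0,30,-0.1,-0.6,0,0,0,0,30,0,0,0,0,0.6,0,30,0,0,0,0,0.6,0,30,0,0,0,0,0.6,0,30,0,0,0,0,0,0,30,0,0,0,0,0,0,30]}}

```text
t: 10.65
tcp_pos: [585.7, 216.3, 199.3]
eef_rot: [[0.951, -0.031, 0.308], [-0.029, -1.0, -0.009], [0.308, -0.0, -0.951]]
wrist_force: [0.5, 1.5, 0.4]
opening: 57.6
```

```bash
cat > look2.py <<'E'
import sys
from station import r
from h import *
k=sys.argv[1];dz=45
s=r.state();R=s["eef_rot"];t=s["tcp_pos"]+[0,0,dz];print(t.round(1),R[:,2].round(3),s["wrist_force"].round(1),round(s["opening"],1));out=[]
o0=t-37*R[:,2];print("cup origin",o0.round(1))
tip=np.array([618.3,217.5,134]);
for n,o in(("side",np.array((150,190))),("top",np.array((140,90)))):
    c=r.get_calibration(n);im=r.snapshot(n)[:,:,::-1].copy();cv2.imwrite(f"pics/{n}{k}.png",im);f=4
    v=cv2.resize(im[o[1]:o[1]+145,o[0]:o[0]+100],None,fx=f,fy=f,interpolation=cv2.INTER_CUBIC)
    for X,col in((cupX(o0,-R[:,2]),(0,0,255)),(pegX(tip,-.03)[0],(255,0,255))):
        q=cv2.convexHull(P(c,X).astype(np.float32)).reshape(-1,2)
        cv2.polylines(v,[((q-o+.5)*f).astype(int)],True,col,1)
    out.append(v)
cv2.imwrite(f"pics/L{k}.png",np.hstack(out))
E
python3 look2.py 5
```

```text
[585.7 216.3 244.3] [ 0.308 -0.009 -0.951] [0.5 1.5 0.4] 57.6
cup origin [574.3 216.6 279.5]
```

View pics/L5.png

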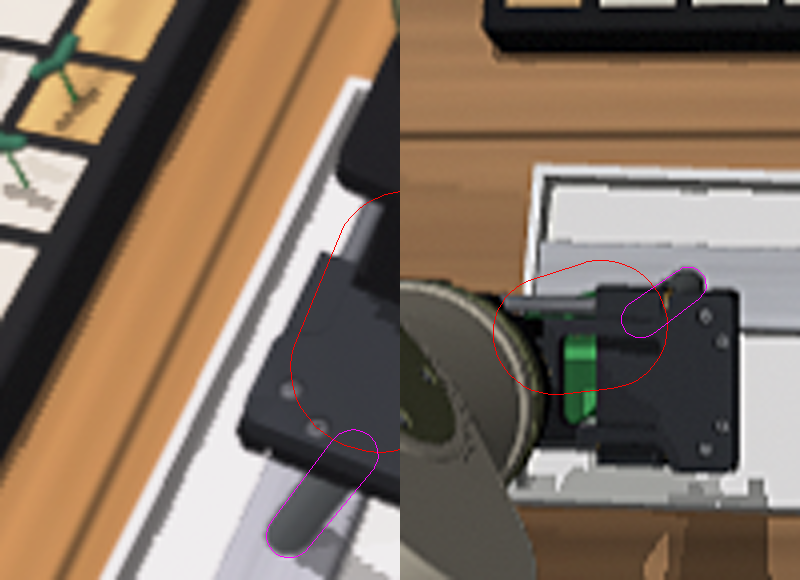

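View pics/side5.png

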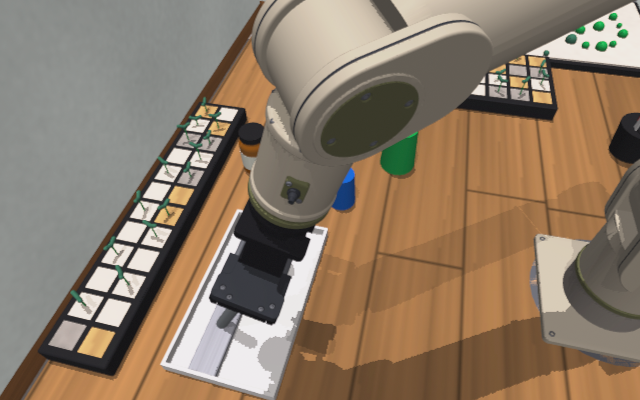

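The cup is hidden behind the gripper here, so I check the offset using the gripper body instead.

```bash
cat > body.py <<'E'
import sys
from station import r
from h import *
k=sys.argv[1];s=r.state();R=s["eef_rot"];t0=s["tcp_pos"];out=[]
for n,o in(("side",np.array((190,190))),("top",np.array((140,90)))):
    c=r.get_calibration(n);im=cv2.imread(f"pics/{n}{k}.png");f=4
    v=cv2.resize(im[o[1]:o[1]+145,o[0]:o[0]+100],None,fx=f,fy=f,interpolation=cv2.INTER_CUBIC)
    for off,col in(([0,0,45],(0,0,255)),(-45*R[:,2],(255,255,0))):
        t=t0+off
        q=P(c,[t+R@[a,b,-107] for a,b in((-37,-95),(37,-95),(37,95),(-37,95))])
        cv2.polylines(v,[((q-o+.5)*f).astype(int)],True,col,1)
        q=P(c,[t+R@[a,-95,h] for a,h in((-37,-107),(37,-107),(37,-71),(-37,-71))])
        cv2.polylines(v,[((q-o+.5)*f).astype(int)],True,col,1)
    out.append(v)
cv2.imwrite(f"pics/B{k}.png",np.hstack(out))
E
python3 body.py 5
```

```text
(no output)
```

View pics/B5.png

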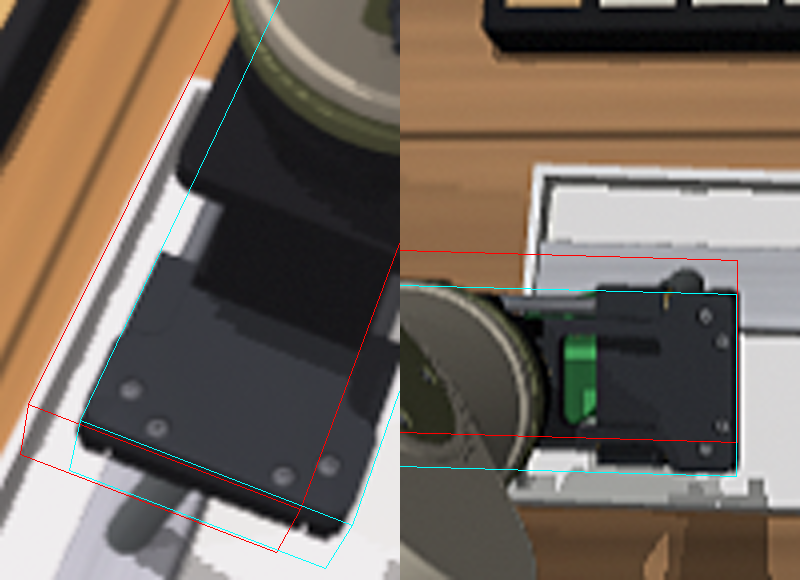

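With the offset taken along the tool axis (cyan), the body matches the picture in both views. So the fingers are 45 mm shorter than the reported TCP, along the tool's z. From here I use cup origin = TCP − 82·z_tool. Now to a hover just above the peg tip.

>>> {"op": "arm_command", "data": {"series": [0,-0.1,0.4,0,0,0,30,-0.1,0,0.6,0,0,0,30,0,0,0.6,0,0,0,30,0,0,0.4,0,0,0,30,0,0,0,0,0,0,30,0,0,0,0,0,0,30]}}

```text
t: 11.5
tcp_pos: [598.5, 218.7, 150.8]
eef_rot: [[0.95, -0.03, 0.309], [-0.028, -1.0, -0.009], [0.309, -0.0, -0.951]]
wrist_force: [-0.5, -0.9, -0.8]
opening: 57.0
```

```bash
sed -i 's/t=s\["tcp_pos"\]+\[0,0,dz\]/t=s["tcp_pos"]-45*R[:,2]/' look2.py; python3 look2.py 6;python3 body.py 6
```

```text
[584.5 219.1 193.6] [ 0.309 -0.009 -0.951] [-0.5 -0.9 -0.8] 57.0
cup origin [573.1 219.4 228.8]
```

View pics/L6.png

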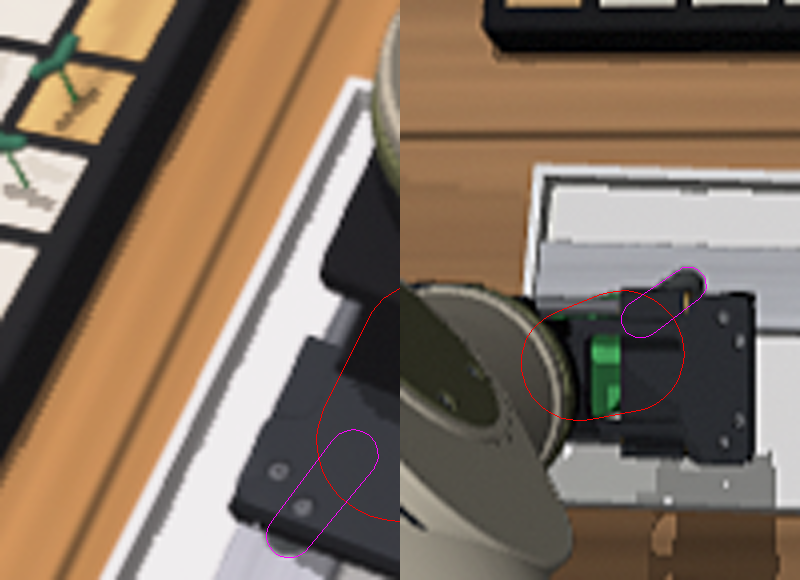

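View pics/B6.png

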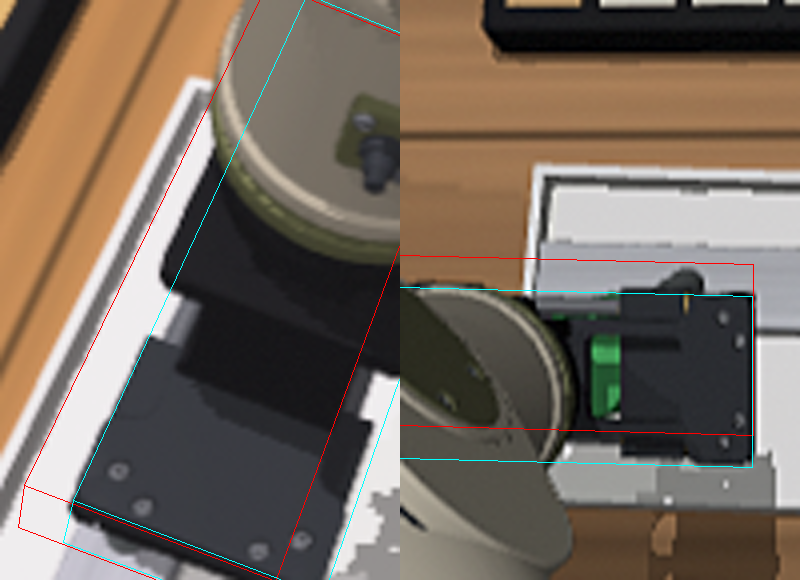

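>>> {"op": "arm_command", "data": {"series": [0.07,0,0.5,0,0,0,30,0.07,0,0.5,0,0,0,30,0.07,0,0.5,0,0,0,30,0.07,0,0.5,0,0,0,30,0,0,0,0,0,0,30]}}

```text
t: 12.22
tcp_pos: [620.1, 217.4, 103.4]
eef_rot: [[0.951, -0.03, 0.307], [-0.029, -1.0, -0.01], [0.307, 0.001, -0.952]]
wrist_force: [-0.3, -0.1, -0.0]
opening: 57.4
```

>>> {"op": "arm_command", "data": {"series": [0.07,0,0.5,0,0,0,30,0.07,0,0.5,0,0,0,30,0.05,0,0.4,0,0,0,30,0,0,0,0,0,0,30]}}

```text
t: 12.72
tcp_pos: [635.4, 217.0, 72.0]
eef_rot: [[0.951, -0.03, 0.307], [-0.029, -1.0, -0.01], [0.308, 0.001, -0.952]]
wrist_force: [1.6, -0.5, -1.1]
opening: 57.6
```

```bash
python3 look2.py 7
```

```text
[621.6 217.5 114.8] [ 0.307 -0.01  -0.952] [ 1.6 -0.5 -1.1] 57.6
cup origin [610.2 217.8 150. ]
```

View pics/L7.png

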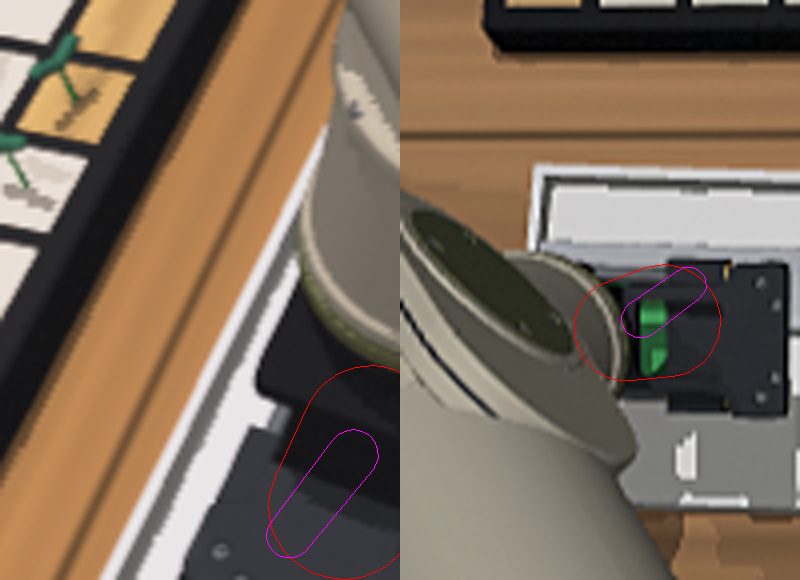

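View pics/side7.png

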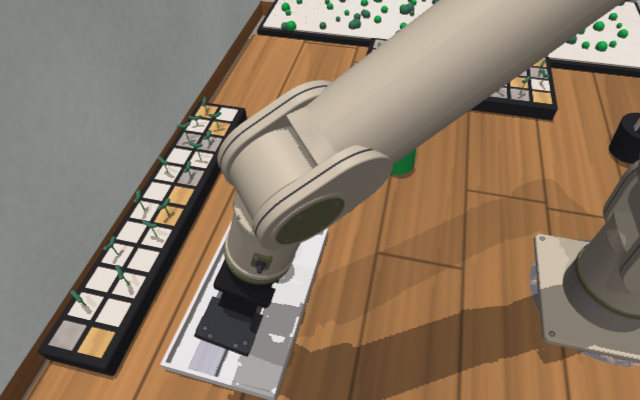

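>>> {"op": "arm_command", "data": {"series": [0.03,0,0.2,0,0,0,30,0.02,0,0.15,0,0,0,30,0.01,0,0.1,0,0,0,30,0,0,0,0,0,0,30]}}

```text
t: 13.32
tcp_pos: [640.6, 217.1, 62.7]
eef_rot: [[0.951, -0.03, 0.309], [-0.028, -1.0, -0.009], [0.309, 0.0, -0.951]]
wrist_force: [0.1, 0.1, -1.4]
opening: 57.0
```

>>> {"op": "arm_command", "data": {"series": [0.01,0,0.1,0,0,0,30,0,0,0,0,0,0,30]}}

```text
t: 13.58
tcp_pos: [641.6, 217.1, 60.5]
eef_rot: [[0.951, -0.03, 0.309], [-0.028, -1.0, -0.009], [0.309, 0.0, -0.951]]
wrist_force: [-0.2, 0.1, -0.8]
opening: 56.8
```

>>> {"op": "arm_command", "data": {"series": [0.01,0,0.08,0,0,0,30,0,0,0,0,0,0,30]}}

```text
t: 13.82
tcp_pos: [642.5, 217.1, 58.7]
eef_rot: [[0.951, -0.03, 0.309], [-0.028, -1.0, -0.009], [0.309, 0.0, -0.951]]
wrist_force: [0.3, 0.4, 0.2]
opening: 57.2
```

>>> {"op": "arm_command", "data": {"series": [0.01,0,0.08,0,0,0,30,0,0,0,0,0,0,30]}}

```text
t: 14.08
tcp_pos: [643.3, 217.0, 56.8]
eef_rot: [[0.951, -0.03, 0.309], [-0.028, -1.0, -0.009], [0.309, 0.0, -0.951]]
wrist_force: [0.2, -0.5, -0.6]
opening: 57.6
```

>>> {"op": "arm_command", "data": {"series": [0.01,0,0.08,0,0,0,30,0,0,0,0,0,0,30]}}

```text
t: 14.32
tcp_pos: [645.0, 217.4, 56.5]
eef_rot: [[0.95, -0.03, 0.311], [-0.029, -1.0, -0.009], [0.311, -0.0, -0.95]]
wrist_force: [-3.5, -1.8, 7.5]
opening: 57.1
```

>>> {"op": "arm_command", "data": {"series": [0.01,0,0.08,0,0,0,30,0,0,0,0,0,0,30]}}

```text
t: 14.58
tcp_pos: [646.6, 218.0, 56.0]
eef_rot: [[0.949, -0.03, 0.313], [-0.028, -1.0, -0.008], [0.313, -0.001, -0.95]]
wrist_force: [-5.9, -1.5, 14.1]
opening: 57.3
```

Contact: the force rose to 14 N, directed up along the peg, at z 56.5, where 56 was predicted. The cup is home on the tip. I ease the load, then open gently.

>>> {"op": "arm_command", "data": {"series": [0,0,-0.08,0,0,0,30,0,0,0,0,0,0,30], "squeeze": 8}}

```text
t: 14.82
tcp_pos: [644.6, 217.3, 55.6]
eef_rot: [[0.95, -0.03, 0.309], [-0.028, -1.0, -0.009], [0.31, -0.0, -0.951]]
wrist_force: [-1.7, 0.5, 4.3]
opening: 57.9
```

>>> {"op": "arm_command", "data": {"series": [0,0,0,0,0,0,59,0,0,0,0,0,0,61,0,0,0,0,0,0,64,0,0,0,0,0,0,68,0,0,0,0,0,0,74,0,0,0,0,0,0,82,0,0,0,0,0,0,87,0,0,0,0,0,0,87]}}

```text
t: 15.82
tcp_pos: [644.5, 217.1, 55.3]
eef_rot: [[0.951, -0.03, 0.309], [-0.029, -1.0, -0.009], [0.309, 0.0, -0.951]]
wrist_force: [-0.1, 0.1, 0.1]
opening: 85.8
```

```bash
python3 look2.py 8
```

```text
[630.6 217.5  98.1] [ 0.309 -0.009 -0.951] [-0.1  0.1  0.1] 85.8
cup origin [619.1 217.8 133.3]
```

View pics/L8.png

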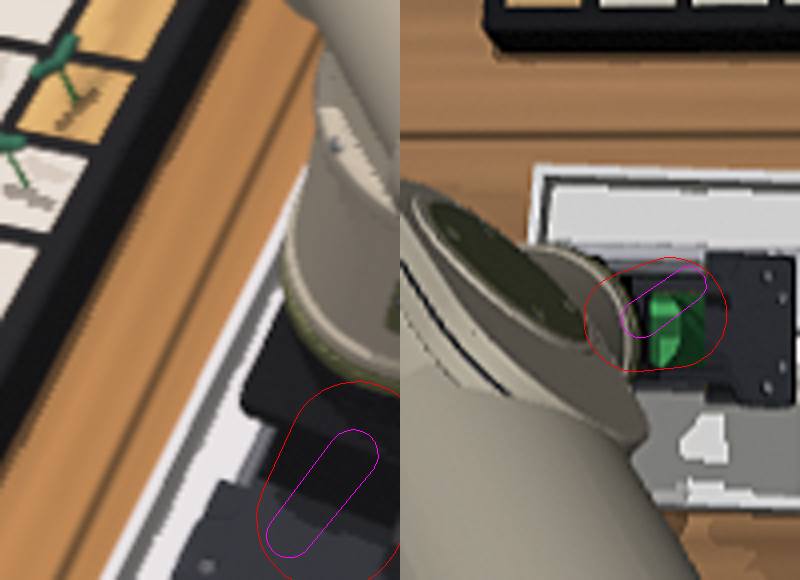

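The fingers are open, the force is zero, and the cup is still between them where the model expects it. I back off along the tool axis.

>>> {"op": "arm_command", "data": {"series": [0,0,-0.3,0,0,0,87,0,0,-0.5,0,0,0,87,0,0,-0.6,0,0,0,87,0,0,-0.8,0,0,0,87,0,0,-1,0,0,0,87,0,0,-1,0,0,0,87,0,0,-1,0,0,0,87,0,0,-1,0,0,0,87]}}

```text
t: 16.92
tcp_pos: [596.0, 218.7, 204.9]
eef_rot: [[0.95, -0.03, 0.31], [-0.028, -1.0, -0.009], [0.31, -0.0, -0.951]]
wrist_force: [1.2, -0.1, -0.5]
opening: 86.9
```

>>> {"op": "arm_command", "data": {"series": [-1,0,-0.3,0,0,0,87,-1,0,-0.3,0,0,0,87,-1,-0.5,-0.3,0,0,0,87,-1,-1,0,0,0,0,87,-1,-1,0,0,0,0,87,0,-1,0,0,0,0,87,0,-1,0,0,0,0,87,0,-1,0,0,0,0,87,0,-1,0,0,0,0,87,0,0,0,0,0,0,87]}}

```text
t: 18.18
tcp_pos: [473.6, 355.1, 183.6]
eef_rot: [[0.952, -0.026, 0.304], [-0.024, -1.0, -0.008], [0.304, 0.001, -0.953]]
wrist_force: [-0.2, 0.1, -0.5]
opening: 86.7
```

```bash
python3 look2.py 9
```

```text
[459.9 355.5 226.5] [ 0.304 -0.008 -0.953] [-0.2  0.1 -0.5] 86.7
cup origin [448.7 355.8 261.7]
```

View pics/side9.png

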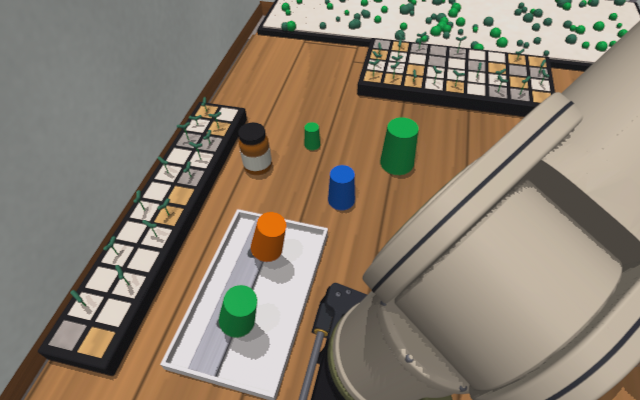

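View pics/top9.png

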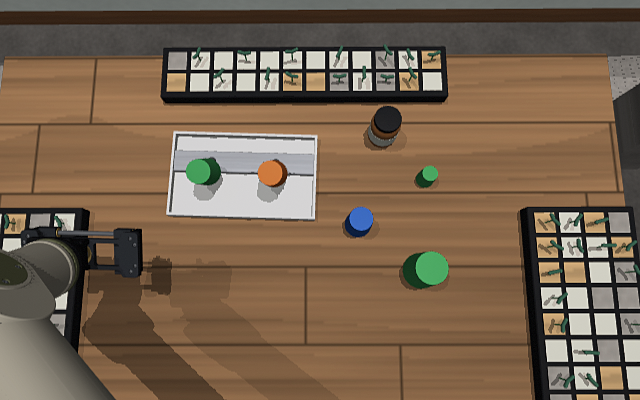

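The green cup hangs at side (238,311), top (203,171), just like the orange one; the others look unmoved. Final numeric check of its pose and of the bystanders.

```bash
python3 - <<'E'
from station import r
import io,contextlib
with contextlib.redirect_stdout(io.StringIO()): exec(open("fit.py").read())
old=dict(im);A={n:cv2.imread(f"pics/{n}9.png") for n in cal}
N={n:r.snapshot(n)[:,:,::-1].copy() for n in cal}
for n in cal:
    d=np.abs(N[n].astype(int)-A[n]).max(2)>25;print(n,"changed since last pic",d[100:360,150:360].sum())
    for nm,rg,b in(("blue",B,(322,160,364,215) if n=="side" else (338,200,380,242)),("orange",O,(246,205,292,265) if n=="side" else (250,155,292,192))):
        im[n]=old[n];m0=cm(n,*rg,b);im[n]=N[n];m1=cm(n,*rg,b);print(" ",nm,"mask diff",(m0^m1).sum(),"of",m0.sum())
for n in cal: im[n]=N[n]
G=((45,90,20),(80,255,255))
M={"side":cm("side",*G,(210,275,265,345)),"top":cm("top",*G,(180,150,225,192))}
def om(p): return cupX(np.array([p[0],p[1],p[3]*100]),np.array([-np.sin(p[2]),0.03*np.sin(p[2]),np.cos(p[2])]))
for ns in(("side","top"),("side",),("top",)):
    x,e=fit(M,om,[616.,217.,.3,1.36],ns);print("green",ns,x[:2].round(1),"tilt",np.degrees(x[2]).round(1),"z",(x[3]*100).round(1),round(e))
print(r.state()["t"])
E
```

```text
side changed since last pic 551
  blue mask diff 0 of 1013
  orange mask diff 53 of 1680
top changed since last pic 99
  blue mask diff 2 of 636
  orange mask diff 3 of 596
green ('side', 'top') [616.4 217.1] tilt 14.9 z 135.6 158
green ('side',) [622.9 209.7] tilt 14.1 z 117.8 40
green ('top',) [627.1 229.3] tilt 14.3 z 92.0 28
18.375
```

```bash
python3 - <<'E'
from station import r
import cv2,numpy as np
for n in("side","top"):
    a=cv2.imread(f"pics/{n}9.png").astype(int);b=r.snapshot(n)[:,:,::-1].astype(int);c=r.snapshot(n)[:,:,::-1].astype(int)
    for x,y in((a,b),(b,c)):
        d=np.abs(x-y).max(2)>25
        q=np.argwhere(d); print(n,d.sum(), "cup area",d[275:345,210:268].sum() if n=="side" else d[150:195,180:226].sum(), q.min(0) if len(q) else "",q.max(0) if len(q) else "")
E
```

```text
side 17082 cup area 0 [ 16 296] [399 639]
side 3944 cup area 0 [ 17 305] [399 639]
top 2867 cup area 0 [224   0] [399 224]
top 31 cup area 0 [227   1] [367 156]
```

The only changes come from the arm settling; the cup region is unchanged. The fit gives origin (616,217,136) and tilt 15°, so it is on the tip and tilted like the orange cup.

```bash
python3 -c "
from station import r
print(r.finish_job())"
```

```text
the job is handed in; nothing more can be done
None
```

The middle-sized green cup is hanging mouth-down on the free peg, and I handed the job in at about 18.6 s of the 40 s allowed. I lowered the cup until it met the tip, which read 14 N, directed up along the peg, at the predicted height. I eased the load to about 4 N, and only then opened the fingers and backed away.

**Last checks:**
- **Green cup:** the two-camera fit puts its inside bottom at about (616, 217, 136). The peg tip was measured at (618, 217.5), 134 mm above the bench. It tilts about 15°, close to the orange cup's 14°, and did not move between pictures.
- **Bystanders:** the blue and orange cups show no visible shift from their first pictures. At most 3 mask pixels changed, apart from 53 of 1680 on the orange cup in the side view, which I did not look into.
- **Robot:** the wrist force is near zero and the gripper is clear of everything.

**Disagreements:**
- The pictures showed the fingertips about 45 mm behind the reported TCP along the tool axis. I worked from the pictures, and the contact height on the peg agreed with them.
- Fitted from one camera alone, the cup's height came out poorly (118 mm from the side view, 92 mm from the top), so the position above rests on both cameras together.
- The two cameras differed by 1–3 mm in y on the cups and the peg, which is about the calibration error.

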